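# Index the ware carriage to the blue station

## Task

Move the ware carriage, with the bowl on it, to the station marked by the blue flag: lift the red release bar, hold it up while you slide the carriage along, then let it go so that the latch drops fully into the notch at that flag. The flags are only roughly placed, so nudge the carriage gently until the latch clicks home; do not force the latch against its notches or stop, keep the bowl standing in its place, and leave the other ware where it is.

Things in the scene. Friction and masses are not known exactly. Their poses are not given: they have to be found in the camera images.
- rail: Indexing slide, fixed: grey base plate 185 mm wide (x), 450 mm long (y), 12 mm thick, with two guide rods, blue end blocks and a notched latch strip along its +x edge. Origin on the table under the slide's middle. The carriage slides along y; it starts near the -y end, latched in its home notch; the stations, marked by three flags, lie towards +y. Stations lie roughly 45 mm apart, unevenly.
- carriage (a joint): Travel of the carriage along the slide's +y, m: about 0 in the home notch at the start, at most 0.17. Sliding takes 1.5 N, plus up to 2 N while the latch nose drags on a tooth top. The latch must not be loaded with more than 25 N. The carriage is an aluminium plate 110 x 200 mm, top 58 mm above the table, with the bowl at its -y end and the release bar near its +y end.
- release (a joint): Lift of the release bar in the carriage, m: 0 with the latch nose fully down in a notch, 0.010 with it resting on a tooth top, 0.015 at the upper stop. It must be lifted 0.011 or more to clear the teeth. Spring and weight pull it down with 5.5 N (down) to 7.5 N (up). Let go, it snaps down by itself, but goes fully down only over a notch.
- bar_grip (a point): Centre of the red release bar: level, 108 mm long along the slide's x, 13 mm wide along its y, 14 mm high, on two thin uprights near its ends. 115 mm above the table when down, 50 mm clear below; grip it from above, fingers on its -y and +y sides. The carriage is slid by it. The latch nose, a round pin 9 mm thick, has the same slide y, 50 mm to +x, down in the notched strip.
- pointer (a point): End of the carriage's pointing arm, on its +x side, 60 mm above the table: it has the same y along the slide as the release bar and the latch nose. Its x is the slide's +x.
- seat (a point): Middle of the cork disc (80 mm across) on the carriage, at its top face 61 mm above the table: the bowl's place, 120 mm to -y of the release bar.
- bowl_mid (a point): White bowl standing on the cork disc, 90 mm across the rim, 38 mm high, about 0.16 kg, loose; the point is its centre, half-way up. Its rim is 99 mm above the table.
- flag_blue: Blue station flag: a coloured tab 18 mm wide, 16 mm thick, 30 mm high, fixed on the +x edge of the slide's base. Origin on the base plate under the tab; axes as the slide's. Flags are set by hand, up to 9 mm off the middle of their notch along the slide (a flag's notch is the nearest one). Notches are 12 mm wide, 10 mm deep, with flat-topped teeth between; the first is about 60 mm from home, the last about 150 mm.
- flag_white: White station flag, like the blue one, at another notch; not the one wanted.
- flag_yellow: Yellow station flag, like the blue one, at another notch; not the one wanted.
- cup_mid (a point): Blue cup, 72 mm across, 75 mm high, on the table beside the slide's -x edge; centre. Bystander.
- post_mid (a point): Off-white kiln post, a cylinder 38 mm across and 80 mm high, beside the slide's -x edge; centre. Bystander.
- mug_mid (a point): White mug, 76 mm across, 85 mm high, on the robot's left; centre. Bystander.
- jar_mid (a point): White glaze jar with a blue cap, 70 mm across, 90 mm high, on the robot's right; centre. Bystander.
- brush_mid (a point): Brush lying on the table, on the robot's left; its middle. Bystander.
- plate_mid (a point): White plate, 170 mm across, 20 mm high, on the robot's left; centre. Bystander.
Things that resemble listed ones, but are neither listed nor needed, are in the scene too. Leave any green look-alike of the part that bears bowl_mid alone.

How it is judged:
By the outcome, as a careful person would: the job done as asked, in the order asked, and still so for the second after the job is handed in, with the robot touching nothing.
It also fails if it takes over 45 s, if anything falls off the work surface, if the arm or the gripper's body presses on something with over 40 N, if the wrist force passes 120 N, or if a joint passes its speed limit or range.

## Robot

A 6-joint arm with a two-finger parallel gripper is mounted at the origin on the work surface. World frame = base frame: x ahead of the robot, y to its left, z up, the work surface at z = 0. Lengths are in m, angles in rad, forces in N, time in s.
With the tool pointing down it reaches from about 0.325 to 0.9 m from the base axis. Payload 6.1 kg.
Tool frame: the origin (TCP) lies midway between the tips of the shut fingers; the grasp point (between the pads) lies 19 mm behind it; z points along the fingers, y is the line along which they close (so a half turn about z gives the same grasp; the last joint's range is limited). The gripper opens to 85 mm and grips with 20 to 120 N. Pads are 22 mm wide; open, the fingers measure 114 mm over their backs; the gripper's body (76 mm by 85 mm) begins 54 mm behind the grasp point. The pads swing forward as they close: fully open they stand 13 mm farther back than shut.
Start: joints at [1.169, 0.22, 1.526, -0, 1.395, -0.126], TCP at [0.17, 0.601, 0.204] pointing down, gripper open.
Joint ranges: [-2.98, 2.98], [-0.91, 2.08], [0.09, 2.57], [-1.24, 4.39], [0.2, 2.65], [-2.68, 2.68]. Speed limits (rad/s): [2.57, 2.57, 3.01, 3.14, 3.14, 3.14].

## Interface

Orientations are given as [roll, pitch, yaw] about the fixed x, y, z axes, in that order (R = Rz(yaw) Ry(pitch) Rx(roll)).
In Python, from plant import movep, move_l, set_joints, gripper_to, hold, inverse_kinematics, observe, get_image, get_calibration, Unreachable, job_done gives the robot as it stands. Calls block until the motion is done:
- movep(position, orientation): joint-space move of the TCP to a pose.
- move_l(position, feed=0.15, rotation=None, max_force=None): straight line of the TCP; rotation=None keeps the orientation; feed is the mean speed in m/s. With max_force (N) it stops when the force on the tool has changed by that much, and returns True; else False.
- set_joints(angles): joint-space move.
- gripper_to(opening, f_grip=None): finger opening in m; f_grip is the grip in N (None keeps the last); returns when the fingers have stopped.
- hold(seconds).
- inverse_kinematics(position, orientation): joint angles nearest the present ones, or None.
- observe(): the state.
- get_image(name): name is "scene" or "side" or "wrist"; returns (picture, depth): 420x560x3 uint8, red, green, blue; 420x560 float32, m along the optical axis (not along the pixel's ray), 0 where there is no reading.
- get_calibration(name): a dict with "intrinsics" (3x3 intrinsics, pixels), "dist_coeffs" ([k1, k2, p1, p2, k3] as OpenCV has them; the pictures are not rectified), "world_from_camera" (4x4, takes a point from camera to world coordinates). Camera axes: x right, y down, z forward; pixel columns grow to the right and rows downward; lengths in m; the calibration is good to about 2 mm. A picture is of the moment at which its call begins: read the wrist's pose just before it. get_calibration takes no time and is no camera call; for the wrist camera it gives the pose at the moment of the call.
A pose or a line that the arm cannot do raises Unreachable and nothing moves.
- job_done(): hands the job in; it is judged then, once.
The state is a dict: "time_s": time; "q": joint angles; "joint_velocities": joint speeds; "joint_torque": joint torques, N m; "eef_pos": TCP position; "tcp_rot": TCP orientation; "ft_force": force on the tool from outside, world axes, zero at the start; "torque": the same for the moment, N m; "opening": finger opening in m; "grasp_force": force on a finger pad.
Only numpy, scipy, OpenCV 4.12 (cv2) and the standard library are available. Lean on these libraries where they do the work, as an engineer would, in place of code of your own. Each camera call takes 0.05 s, during which the arm holds its last target. There are 200 camera calls.

## Working session

There is one attempt and no reset: what is moved stays moved. The work goes in short steps, each a Python script; the robot and the scene stay as the last script left them, time stands still between calls to the robot, and variables do not carry over. Pictures are saved under pics/ and viewed, at most 10 in all, crops included, and the job is handed in when it is done.

```bash
ls; mkdir -p pics; cat > h.py <<'E'
import numpy as np, cv2
from plant import *
def shot(n):
    c=get_calibration(n); p,d=get_image(n); return p,d,c
def world(c,d,u,v,z=None):
    """pixel->world via depth (median 3x3), or on plane z"""
    K=np.array(c["intrinsics"]);D=np.array(c["dist_coeffs"]);T=np.array(c["world_from_camera"])
    x,y=cv2.undistortPoints(np.array([[[u,v]]],float),K,D)[0,0]
    r=np.array([x,y,1.])
    if z is None:
        w=d[int(v)-1:int(v)+2,int(u)-1:int(u)+2]; s=np.median(w[w>0])
    else: s=(z-T[2,3])/(T[:3,:3]@r)[2]
    return T[:3,:3]@(r*s)+T[:3,3]
E
python3 - <<'E'
from h import *
for n in("scene","side"):
    p,d,c=shot(n); cv2.imwrite(f"pics/{n}0.png",p[:,:,::-1]); np.savez(f"{n}0.npz",p=p,d=d,**{k:np.array(v) for k,v in c.items()})
s=observe(); print(s)
E
```

```text
pics
{'time_s': 0.1, 'q': array([ 1.16888630e+00,  2.21115450e-01,  1.52746770e+00,  1.67942210e-05,
        1.39470081e+00, -1.26075049e-01]), 'joint_velocities': array([-0.00108951, -0.00092817, -0.00145611,  0.00032133, -0.00043341,
       -0.00042949]), 'joint_torque': array([ 7.10605364e-04, -4.98245251e+01, -3.90545726e+01, -3.36617941e-04,
        5.81371380e-03,  7.88020742e-06]), 'eef_pos': array([0.16997644, 0.60084819, 0.20334373]), 'tcp_rot': array([-3.13991685e+00, -2.29065556e-04,  2.86575453e+00]), 'ft_force': array([ 0.27999278, -1.31807798, -0.04049067]), 'torque': array([-0.00622041,  0.0068568 , -0.00921115]), 'grasp_force': 0.0, 'opening': 0.08543369693865561}
```

View pics/scene0.png

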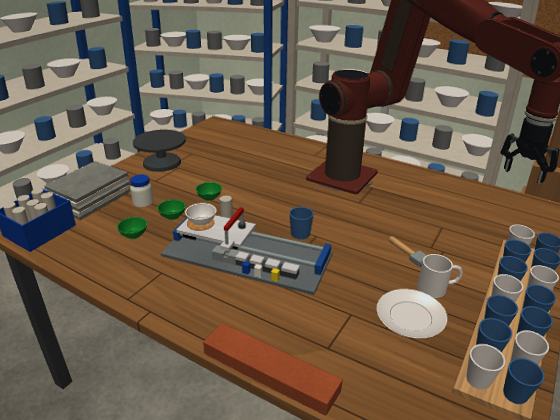

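View pics/side0.png

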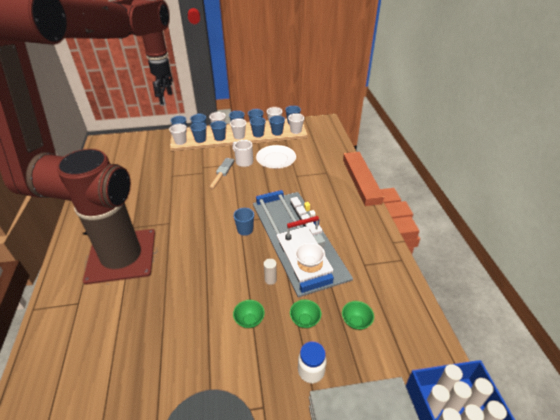

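Scene shows the slide with red bar at about (233,219), the white bowl on cork at (201,217), and three flags: blue (247,267), white (258,271), yellow (276,274). The end blocks are at (180,235) and (323,258). 
Side shows the same: bar (303,222), bowl (310,258).

Possible confusions:
- **Bowl:** the green bowls at (132,228), (172,210) and (208,190) in scene.
- **Bar:** the red brick at (270,365).
- **Blue flag:** the blue end blocks at (180,235) and (323,258), and the white and yellow flags.

I choose the bar at (233,219) and the blue tab at (247,267), and will check them in a close crop.

```bash
python3 - <<'E'
import cv2,numpy as np
from h import world
z=np.load("scene0.npz"); p=z["p"]
cv2.imwrite("pics/crop0.png",cv2.resize(p[185:300,155:345,::-1],None,fx=4.2,fy=4.2,interpolation=cv2.INTER_CUBIC))
for u,v in[(180,235),(323,258),(233,219),(247,266),(258,271),(276,274),(240,212),(226,228)]: print(u,v,world(z,z["d"],u,v).round(4))
z=np.load("side0.npz")
for u,v in[(303,222),(270,197),(317,284),(318,219),(290,225)]: print(u,v,world(z,z["d"],u,v).round(4))
E
```

```text
180 235 [ 0.6486 -0.2178  0.0298]
323 258 [0.5412 0.189  0.0431]
233 219 [ 0.6091 -0.0527  0.1203]
247 266 [0.6724 0.034  0.0389]
258 271 [0.6675 0.0651 0.0323]
276 274 [0.6578 0.1137 0.0369]
240 212 [ 0.5709 -0.0565  0.1212]
226 228 [ 0.6517 -0.0446  0.1182]
303 222 [ 0.599  -0.0631  0.1201]
270 197 [0.5253 0.174  0.0361]
317 284 [ 0.607  -0.2441  0.0333]
318 219 [ 0.6506 -0.0522  0.1149]
290 225 [ 0.556  -0.0689  0.1195]
```

View pics/crop0.png

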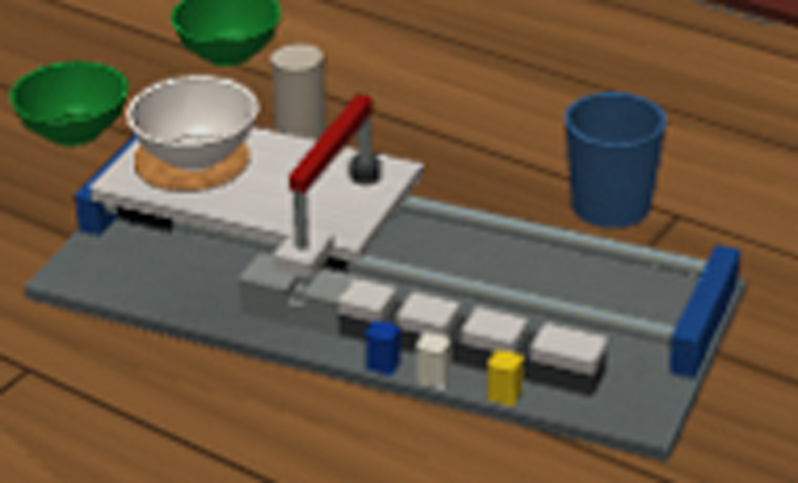

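The crop confirms it. The red bar runs (297,183)–(368,100), the nose is in the grey home block near (300,290), and the blue flag (383,347) sits at the first gap between teeth. The white flag (432,360) and yellow flag (505,378) mark the later notches. Slide yaw is about 0.18. Next I take a close wrist view from above.

```bash
python3 - <<'E'
from h import *
movep([0.61,-0.02,0.30],[np.pi,0,0.18])
gripper_to(0.055)
s=observe(); print(s["time_s"],s["eef_pos"],s["tcp_rot"],s["q"],s["ft_force"],s["opening"])
p,d,c=shot("wrist"); cv2.imwrite("pics/w1.png",p[:,:,::-1]); np.savez("w1.npz",p=p,d=d,**{k:np.array(v) for k,v in c.items()}); print(c["world_from_camera"])
E
```

```text
3.2167 [ 0.609982   -0.01983751  0.29996526] [-3.14153919e+00  8.14000154e-05  1.80260149e-01] [-1.61670642e-01  1.41603857e-01  1.43890136e+00  2.30735566e-05
  1.56118205e+00  1.22886531e+00] [-1.01566648  0.11579025 -0.37780872] 0.0551138794153491
[[ 0.17989967 -0.94505917 -0.27294556  0.67982185]
 [-0.9836844  -0.17253914 -0.05094351 -0.00598585]
 [ 0.00105084  0.27765701 -0.9606797   0.47025824]
 [ 0.          0.          0.          1.        ]]
```

View pics/w1.png

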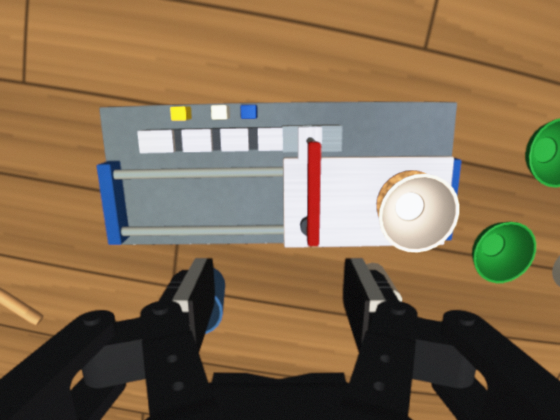

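The wrist view shows the bar from (313,143) to (313,245), the flags blue (249,111), white (219,112) and yellow (179,113), and teeth along row ~140. I enlarge it for the notch positions.

```bash
python3 - <<'E'
import cv2,numpy as np
from h import world
z=np.load("w1.npz"); p=z["p"]
cv2.imwrite("pics/crop1.png",cv2.resize(p[95:175,130:350,::-1],None,fx=3.6,fy=3.6,interpolation=cv2.INTER_CUBIC))
for u,v in[(313,155),(313,190),(313,240),(249,111),(219,112),(179,113),(250,140),(190,140),(295,140),(110,110),(450,107)]: print(u,v,world(z,z["d"],u,v).round(4))
# profile across strip
print(p[140,130:350].astype(int).sum(1)//3)
E
```

```text
313 155 [ 0.6404 -0.0475  0.1226]
313 190 [ 0.6066 -0.0545  0.123 ]
313 240 [ 0.5545 -0.0656  0.1219]
249 111 [0.6678 0.0257 0.0428]
219 112 [0.6606 0.0597 0.0427]
179 113 [0.6516 0.1052 0.0436]
250 140 [0.634  0.02   0.0306]
190 140 [0.6226 0.0895 0.0405]
295 140 [ 0.6446 -0.0328  0.041 ]
110 110 [0.6389 0.2004 0.0126]
450 107 [ 0.7191 -0.2174  0.0133]
[134 136 135 134 134 133 133 150 195 230 236 237 237 237 237 237 238 237
 237 238 238 238 238 239 238 238 238 238 239 239 239 240 238 239 239 240
 240 240 239 240 239 234 192 135 108  87  80  79  80  79  87 128 196 235
 239 240 239 240 239 240 240 240 239 240 239 239 240 240 240 240 240 240
 240 240 240 240 240 240 240 236 213 156 108  85  83  82  82  83  84  93
 152 224 238 239 240 240 239 239 239 240 239 240 239 240 240 240 239 240
 239 239 239 240 240 240 239 239 239 230 156  94  84  85  83  84  85  86
  90 132 211 236 240 240 239 239 239 239 240 239 239 239 239 239 240 240
 239 240 239 240 240 240 239 237 226 197 187 185 186 187 185 186 185 186
 186 186 186 186 185 185 203 232 238 237 236 238 236 220 154  88  71  67
  68  69  77  99 136 185 217 227 230 234 234 222 193 180 180 180 180 181
 181 181 180 181 181 181 180 181 181 181 180 181 178 163 144 130 130 131
 129 130 130 130]
```

View pics/crop1.png

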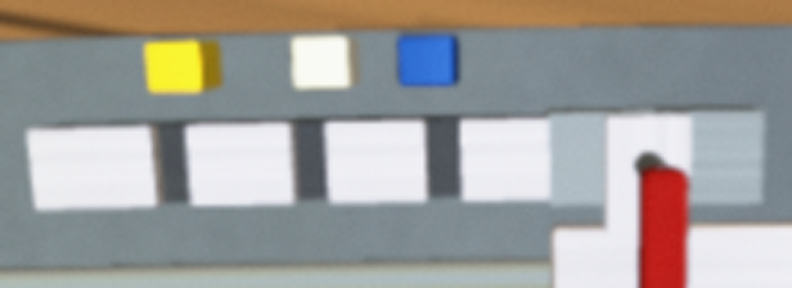

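```bash
python3 - <<'E'
import cv2,numpy as np
from h import world
z=np.load("w1.npz"); p=z["p"].astype(int)
W=lambda u,v,h:world(z,None,u,v,h)[:2]
# bar mid pixels by redness
red=(p[:,:,0]-p[:,:,1])>90
for v in (160,175,190,205,220,235):
    u=np.where(red[v,290:340])[0]+290; print(v,u.min(),u.max(),W((u.min()+u.max())/2,v,.122).round(4))
a,b=W(133,106.7,.012),W(349.4,102.5,.012); t=np.arctan2(-(b-a)[0]*-1,-(b-a)[1]) ; print("edge yaw",t)
a,b=W(313,165,.122),W(313.3,235,.122)
g=[W(u,v,.041) for u,v in((252.8,140),(215.5,140),(177,140),(249,111),(219,112),(179,113))]
for t in(t,.19):
  e=np.array([-np.sin(t),np.cos(t)]); s0=W(313.5,190,.122)@e
  print(t,[round(float((x@e)-s0),4) for x in g])
E
```

```text
160 308 320 [ 0.6357 -0.0495]
175 308 319 [ 0.6212 -0.0521]
190 308 319 [ 0.6064 -0.0552]
205 308 319 [ 0.5913 -0.0583]
220 308 318 [ 0.5758 -0.0611]
235 308 318 [ 0.5599 -0.0645]
edge yaw 0.19472962173392627
0.19472962173392627 [0.0643, 0.1083, 0.1542, 0.0676, 0.1025, 0.1493]
0.19 [0.0645, 0.1085, 0.1544, 0.068, 0.1028, 0.1496]
```

Estimates agree: slide yaw 0.195, bar centre (0.600, -0.0565) with top at 0.122, and the blue notch about 64 mm along (described as about 60). Now I grip the bar softly.

```bash
cat >> h.py <<'E'
YAW=0.195; E=np.array([-np.sin(YAW),np.cos(YAW),0.]); X=np.array([np.cos(YAW),np.sin(YAW),0.])
P0=np.array([0.600,-0.0565,0.096])
def st(tag):
    s=observe(); d=s["eef_pos"]-P0; f=s["ft_force"]
    print(tag,"t%.2f along %.4f z %.4f | f_along %.1f f_x %.1f fz %.1f grip %.0f open %.4f"%(s["time_s"],d@E,d[2],f@E,f@X,f[2],s["grasp_force"],s["opening"])); return s
E
python3 - <<'E'
from h import *
movep(P0+[0,0,0.06],[np.pi,0,YAW]); st("above")
print(move_l(P0,feed=0.06,max_force=8)); st("down")
gripper_to(0.0,f_grip=20); st("grip"); hold(0.2); st("grip")
E
```

```text
above t3.92 along -0.0003 z 0.0614 | f_along 0.1 f_x 0.8 fz 0.1 grip 0 open 0.0552
False
down t5.07 along -0.0002 z 0.0006 | f_along 1.1 f_x -1.1 fz -0.5 grip 0 open 0.0550
grip t5.63 along -0.0000 z 0.0000 | f_along 0.4 f_x -0.3 fz -0.8 grip 0 open -0.0002
grip t5.83 along 0.0000 z 0.0000 | f_along 0.6 f_x -0.2 fz -1.0 grip 0 open -0.0001
```

The fingers closed on nothing, so I look before moving.

```bash
python3 - <<'E'
from h import *
a,_,c=shot("wrist"); b,d,c2=shot("scene"); s,_,_=shot("side")
np.savez("s2.npz",p=b,d=d,**{k:np.array(v) for k,v in c2.items()})
im=np.zeros((600,800,3),np.uint8)
im[:300,:400]=cv2.resize(a,(400,300)); im[:300,400:]=cv2.resize(b[160:295,150:330],(400,300),interpolation=cv2.INTER_CUBIC); im[300:,:400]=cv2.resize(s[170:305,230:410],(400,300),interpolation=cv2.INTER_CUBIC)
cv2.imwrite("pics/c2.png",im[:,:,::-1]); print(c["world_from_camera"])
E
```

```text
[[ 0.19435637 -0.94240999 -0.27219296  0.66961594]
 [-0.98093043 -0.18642731 -0.05495775 -0.0416273 ]
 [ 0.00104854  0.27768374 -0.96067197  0.2662533 ]
 [ 0.          0.          0.          1.        ]]
```

View pics/c2.png

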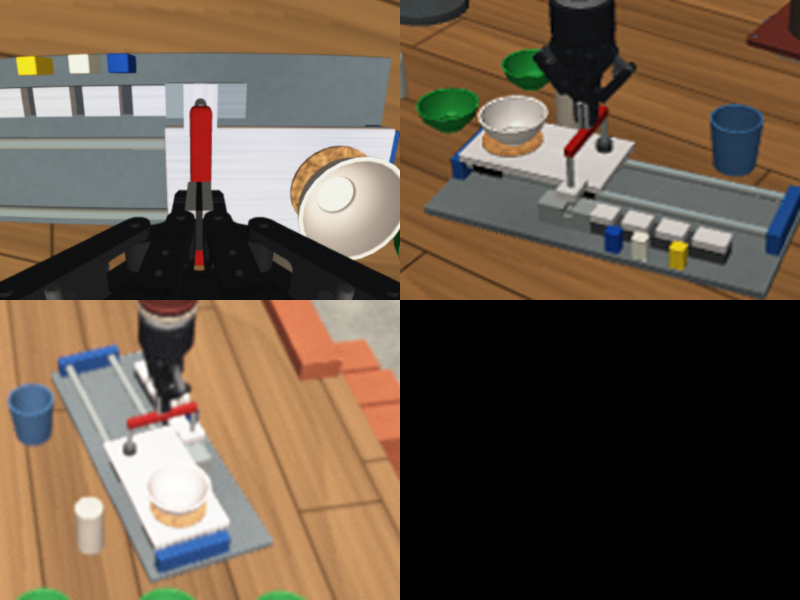

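```bash
python3 - <<'E'
from h import *
p,d,c=shot("wrist"); np.savez("w3.npz",p=p,d=d,**{k:np.array(v) for k,v in c.items()})
def proj(c,P):
    T=np.linalg.inv(np.array(c["world_from_camera"])); 
    return cv2.projectPoints(np.array(P,float).reshape(-1,3),cv2.Rodrigues(T[:3,:3])[0],T[:3,3],np.array(c["intrinsics"],float),np.array(c["dist_coeffs"],float))[0][:,0].round(1)
s=observe(); tcp=s["eef_pos"]; print(tcp)
print("wrist tcp,grasp",proj(c,[tcp,tcp+[0,0,.019]]).tolist())
z=np.load("s2.npz"); print("scene",proj(z,[tcp,tcp+[0,0,.019]]).tolist())
for v in(170,200,230,250,262,275,290,305,320,360): print(v,[tuple(world(c,d,u,v).round(3)) for u in(262,280,298)])
x0,y0=220,220
cv2.imwrite("pics/w3c.png",cv2.resize(p[130:400,180:380,::-1],None,fx=2.2,fy=2.2,interpolation=cv2.INTER_CUBIC))
b=z["p"]; im=b[190:250,200:270]; cv2.imwrite("pics/s2c.png",cv2.resize(im[:,:,::-1],None,fx=8,fy=8,interpolation=cv2.INTER_CUBIC))
E
```

```text
[ 0.59998453 -0.05649815  0.09595513]
wrist tcp,grasp [[280.1, 250.5], [280.3, 266.5]]
scene [[234.2, 224.6], [233.9, 218.7]]
170 [(np.float64(0.634), np.float64(-0.04), np.float64(0.066)), (np.float64(0.645), np.float64(-0.047), np.float64(0.123)), (np.float64(0.638), np.float64(-0.059), np.float64(0.067))]
200 [(np.float64(0.614), np.float64(-0.043), np.float64(0.058)), (np.float64(0.633), np.float64(-0.05), np.float64(0.122)), (np.float64(0.618), np.float64(-0.064), np.float64(0.058))]
230 [(np.float64(0.596), np.float64(-0.046), np.float64(0.059)), (np.float64(0.62), np.float64(-0.052), np.float64(0.122)), (np.float64(0.6), np.float64(-0.068), np.float64(0.059))]
250 [(np.float64(0.583), np.float64(-0.049), np.float64(0.059)), (np.float64(0.611), np.float64(-0.054), np.float64(0.123)), (np.float64(0.587), np.float64(-0.071), np.float64(0.059))]
262 [(np.float64(0.61), np.float64(-0.047), np.float64(0.135)), (np.float64(0.612), np.float64(-0.054), np.float64(0.137)), (np.float64(0.579), np.float64(-0.072), np.float64(0.059))]
275 [(np.float64(0.61), np.float64(-0.047), np.float64(
[... 164 characters left out ...]
-0.048), np.float64(0.158)), (np.float64(0.612), np.float64(-0.054), np.float64(0.159)), (np.float64(0.612), np.float64(-0.06), np.float64(0.157))]
305 [(np.float64(0.611), np.float64(-0.048), np.float64(0.169)), (np.float64(0.607), np.float64(-0.055), np.float64(0.161)), (np.float64(0.614), np.float64(-0.059), np.float64(0.17))]
320 [(np.float64(0.611), np.float64(-0.049), np.float64(0.177)), (np.float64(0.602), np.float64(-0.056), np.float64(0.161)), (np.float64(0.613), np.float64(-0.059), np.float64(0.178))]
360 [(np.float64(0.609), np.float64(-0.05), np.float64(0.191)), (np.float64(0.555), np.float64(-0.065), np.float64(0.122)), (np.float64(0.615), np.float64(-0.057), np.float64(0.196))]
```

View pics/s2c.png

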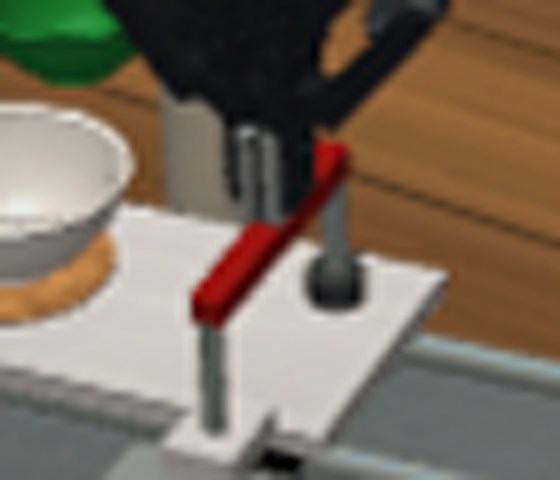

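View pics/w3c.png

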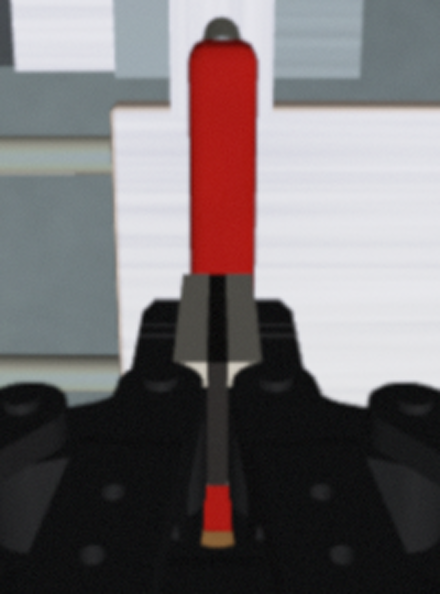

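The crops show the closed finger tips ending on top of the bar (lowest visible finger point about z 0.124), although the TCP reads 0.096. The bar is not between the pads. I back off upward, watching the force, and measure where the finger tips really are with the wrist depth.

```bash
python3 - <<'E'
from h import *
print(move_l(P0+[0,0,0.06],feed=0.08,max_force=6)); s=st("up"); tcp=s["eef_pos"]
R=cv2.Rodrigues(np.zeros(3))[0]
def tips(tag):
    p,d,c=shot("wrist"); tcp=observe()["eef_pos"]
    K=np.array(c["intrinsics"]);D=np.array(c["dist_coeffs"]);T=np.array(c["world_from_camera"])
    v,u=np.mgrid[150:420,120:440]; uv=np.stack([u,v],-1).reshape(-1,1,2).astype(float)
    n=cv2.undistortPoints(uv,K,D)[:,0]; dd=d[150:420,120:440].reshape(-1)
    P=(np.c_[n,np.ones(len(n))]*dd[:,None])@T[:3,:3].T+T[:3,3]-tcp
    L=np.c_[P@X,P@E,P[:,2]]
    m=(dd>0)&(np.abs(L[:,0])<.02)&(np.abs(L[:,1])<.06)&(L[:,2]>-.025)
    L=L[m]; print(tag,"lowest pts (x,along,z rel TCP):"); i=np.argsort(L[:,2])[:200:25]; print(L[i].round(4))
    h,b=np.histogram(L[:,2],np.arange(-.025,.08,.005)); print(dict(zip(b.round(3).tolist(),h.tolist())))
    np.savez(f"{tag}.npz",p=p,d=d)
tips("shut")
gripper_to(0.055); tips("o55")
E
```

```text
False
up t6.93 along 0.0002 z 0.0594 | f_along 0.4 f_x -0.3 fz -0.2 grip 0 open 0.0001
shut lowest pts (x,along,z rel TCP):
[[ 0.0116 -0.0036  0.0314]
 [ 0.0118 -0.0007  0.0328]
 [ 0.0076 -0.0102  0.0336]
 [ 0.0119 -0.0043  0.0342]
 [ 0.0081  0.0092  0.0348]
 [ 0.0123  0.0038  0.0352]
 [ 0.0081  0.012   0.0356]
 [ 0.0078  0.0132  0.036 ]]
{-0.025: 0, -0.02: 0, -0.015: 0, -0.01: 0, -0.005: 0, 0.0: 0, 0.005: 0, 0.01: 0, 0.015: 0, 0.02: 0, 0.025: 0, 0.03: 113, 0.035: 327, 0.04: 399, 0.045: 414, 0.05: 473, 0.055: 422, 0.06: 408, 0.065: 762, 0.07: 1315}
o55 lowest pts (x,along,z rel TCP):
[[ 0.0016  0.0288  0.0309]
 [-0.0052 -0.0264  0.0325]
 [-0.0025 -0.0266  0.0331]
 [-0.0017  0.0285  0.0336]
 [ 0.0097  0.0286  0.0345]
 [ 0.0112  0.0329  0.0349]
 [-0.0027  0.0287  0.0354]
 [ 0.0081  0.0284  0.0358]]
{-0.025: 0, -0.02: 0, -0.015: 0, -0.01: 0, -0.005: 0, 0.0: 0, 0.005: 0, 0.01: 0, 0.015: 0, 0.02: 0, 0.025: 0, 0.03: 129, 0.035: 407, 0.04: 573, 0.045: 647, 0.05: 705, 0.055: 804, 0.06: 787, 0.065: 1122, 0.07: 526}
```

The finger tips sit about 30 mm behind the stated TCP, measured both shut and open, and centred sideways. That explains the miss. The true grasp point is about TCP + 0.049, so to grip at bar height 0.115 I go to TCP z = 0.066, still force-guarded.

```bash
python3 - <<'E'
from h import *
G=P0.copy(); G[2]=0.066
move_l(P0,feed=0.1,max_force=8)
print(move_l(G,feed=0.05,max_force=8)); st("down")
gripper_to(0.0,f_grip=20); st("grip"); hold(0.3); st("grip")
E
```

```text
False
down t9.10 along -0.0000 z -0.0300 | f_along -0.1 f_x -0.3 fz 0.0 grip 0 open 0.0547
grip t9.55 along -0.0002 z -0.0296 | f_along -0.5 f_x 0.1 fz 1.9 grip 26 open 0.0128
grip t9.85 along -0.0002 z -0.0296 | f_along -1.0 f_x -1.3 fz 4.0 grip 26 open 0.0123
```

The bar is gripped (opening 12.5 mm, grip 26 N). Now I lift it.

```bash
python3 - <<'E'
from h import *
gripper_to(0.0,f_grip=40); s=st("grip40")
G=np.array(s["eef_pos"])
for h in(.006,.0125):
    print(h,move_l(G+[0,0,h],feed=0.03,max_force=16)); hold(.1); st("lift")
p,d,c=shot("wrist")
np.savez("w4.npz",p=p,d=d,**{k:np.array(v) for k,v in c.items()})
red=(p[:,:,0].astype(int)-p[:,:,1])>90
v,u=np.where(red[100:260,220:340]); v+=100;u+=220
L=np.array([world(c,d,a,b) for a,b in zip(u[::40],v[::40])]); print("bar top z",np.median(L[:,2]), "G",G)
E
```

```text
grip40 t10.07 along -0.0002 z -0.0296 | f_along -2.3 f_x -1.5 fz 5.0 grip 42 open 0.0121
0.006 False
lift t10.53 along 0.0002 z -0.0243 | f_along -0.4 f_x 3.6 fz -5.8 grip 41 open 0.0123
0.0125 False
lift t11.00 along 0.0002 z -0.0175 | f_along 1.9 f_x 4.7 fz -6.8 grip 40 open 0.0123
bar top z 0.1342551598733256 G [ 0.60026565 -0.05669193  0.06639967]
```

The bar is up about 12 mm (top 0.134) with 6.8 N, as expected. I raise it slightly more, then slide about 64 mm.

```bash
python3 - <<'E'
from h import *
s=observe(); A=np.array([0.60026565,-0.05669193,0.0664])
U=A+[0,0,.0134]
move_l(U,feed=0.02,max_force=12); st("up")
print(move_l(U+E*.030,feed=0.04,max_force=10)); st("mid")
print(move_l(U+E*.0643,feed=0.04,max_force=10)); hold(.3); st("there")
p,d,c=shot("wrist"); np.savez("w5.npz",p=p,d=d,**{k:np.array(v) for k,v in c.items()})
cv2.imwrite("pics/w5.png",cv2.resize(p[40:290,150:450,::-1],None,fx=2.4,fy=2.4,interpolation=cv2.INTER_CUBIC))
E
```

```text
up t11.30 along 0.0001 z -0.0164 | f_along 2.0 f_x 4.9 fz -6.4 grip 40 open 0.0128
False
mid t12.20 along 0.0304 z -0.0164 | f_along 2.1 f_x 4.6 fz -7.0 grip 40 open 0.0123
False
there t13.51 along 0.0641 z -0.0162 | f_along 1.6 f_x 3.8 fz -6.5 grip 40 open 0.0118
```

View pics/w5.png

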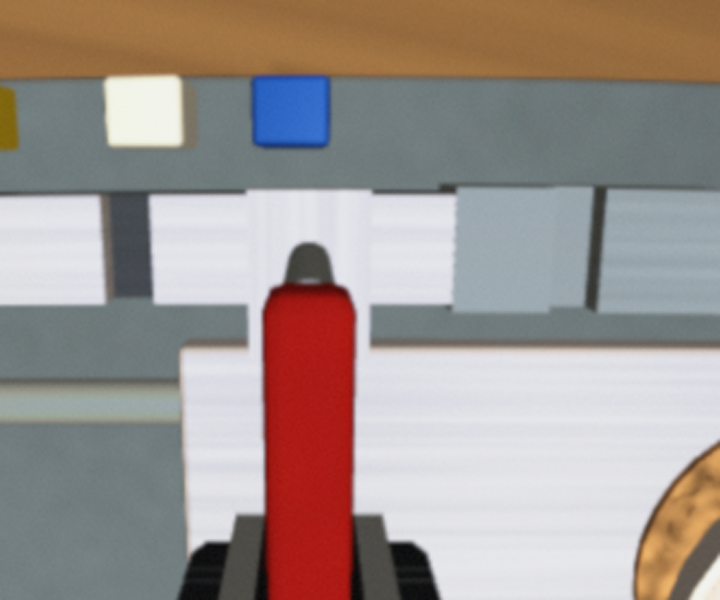

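The carriage sits with its pointer arm (310,215 in the crop) beside the blue flag (290,110), and the notch is hidden under it. I lower gently with a force guard. If it passes below the tooth-top height, the nose is in the notch.

```bash
python3 - <<'E'
from h import *
A=np.array([0.60026565,-0.05669193,0.0664])
for h in (.0105,.008,.0055):
    r=move_l(A+E*.0643+[0,0,h],feed=0.015,max_force=5); s=st(f"lower {h} {r}")
    if r: break
E
```

```text
lower 0.0105 False t13.90 along 0.0640 z -0.0192 | f_along 0.3 f_x 3.4 fz -6.0 grip 41 open 0.0125
lower 0.008 False t14.22 along 0.0640 z -0.0217 | f_along 1.0 f_x 1.7 fz -6.0 grip 41 open 0.0123
lower 0.0055 False t14.53 along 0.0640 z -0.0242 | f_along 0.5 f_x 2.7 fz -5.5 grip 41 open 0.0125
```

The bar went down past the tooth tops with the full spring force still on it, so the nose is in the blue notch. I let go and check.

```bash
python3 - <<'E'
from h import *
gripper_to(0.05); hold(.3); s=st("open")
move_l(np.array(s["eef_pos"])+[0,0,0.10],feed=0.1,max_force=10); hold(.2); st("clear")
p,d,c=shot("wrist"); np.savez("w6.npz",p=p,d=d,**{k:np.array(v) for k,v in c.items()})
cv2.imwrite("pics/w6.png",p[:,:,::-1])
red=(p[:,:,0].astype(int)-p[:,:,1])>90
n,l,stt,cen=cv2.connectedComponentsWithStats(red.astype(np.uint8)); print(stt[1:][stt[1:,4]>300])
k=1+np.argmax(stt[1:,4]*(stt[1:,3]>2*stt[1:,2])); v,u=np.where(l==k)
L=np.array([world(c,d,a,b) for a,b in zip(u[::25],v[::25])]); print("bar top z",np.median(L[:,2]))
top=L[np.abs(L[:,2]-np.median(L[:,2]))<.003]; print("bar along",np.median((top-P0)@E))
E
```

```text
open t15.28 along 0.0641 z -0.0241 | f_along -0.7 f_x 0.2 fz -0.4 grip 0 open 0.0500
clear t16.63 along 0.0642 z 0.0751 | f_along 0.2 f_x 0.2 fz 1.3 grip 0 open 0.0499
[[ 270  135   19  159 2894]]
bar top z 0.12243603751847765
bar along 0.06463391415068845
```

View pics/w6.png

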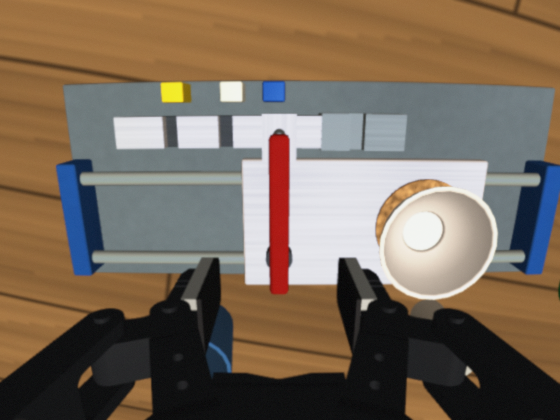

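The bar top is back at 0.1224, its fully-down height at the start. It stands at (279,213) beside the blue flag (274,91), the bowl (437,243) is upright on its cork, and the gripper is clear.

```bash
python3 -c "
from plant import *
print(job_done())"
```

```text
the job is handed in; nothing more can be done
None
```

I moved the carriage to the blue flag's notch and handed the job in at about 17 s: the latch reads fully down (bar top 122.4 mm, about 122 mm at the start), the bowl is still standing on its cork, and the gripper is clear.

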